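# Make up the assembly kit and the finishing kit for a woodwork lesson

## Task

Make up two kits from the stock on the bench: put the red-capped glue bottle, the yellow-lidded jar of screws and the red-topped sanding block in the blue tray, and the wax tin and the green-topped sanding block in the orange tray. Set each thing down right way up and flat on the floor of a compartment (any one that is free), without dropping it, and let go; leave the green-capped glue bottle, the blue-lidded jar and the tape measure where they are.

Things in the scene. Friction and masses are not known exactly. Their poses are not given: they have to be found in the camera images.
- tray_blue: shallow blue plastic tray fixed to the bench, 268 (x) x 112 (y) mm outside; floor 4 mm thick, walls and two cross dividers 4 mm thick and 18 mm high, all measured from the bench. Three equal compartments in a row along its x, centres at x = -88, 0, +88 mm, y = 0, each 84 (x) x 104 (y) mm inside; origin at the centre of its underside, z up
- tray_orange: shallow orange plastic tray fixed to the bench, 268 (x) x 112 (y) mm outside; floor 4 mm thick, walls and two cross dividers 4 mm thick and 18 mm high, all measured from the bench. Three equal compartments in a row along its x, centres at x = -88, 0, +88 mm, y = 0, each 84 (x) x 104 (y) mm inside; origin at the centre of its underside, z up
- block_red: Coarse sanding block, a wooden brick 46 (x) x 80 (y) x 45 (z) mm with a cork sole and a bright red top face; origin at the centre of its underside, z up, long side along its y
- block_green: Fine sanding block, a wooden brick 46 (x) x 80 (y) x 45 (z) mm with a cork sole and a bright green top face; origin at the centre of its underside, z up, long side along its y
- glue_red: white glue bottle with a red cap and a red band round its body, standing upright: 95 mm tall, body diameter 48 mm up to 66 mm, then tapering to a 26 mm cap; origin at the centre of its underside, z up. Belongs in a kit
- glue_green: white glue bottle with a green cap and a green band round its body, standing upright: 95 mm tall, body diameter 48 mm up to 66 mm, then tapering to a 26 mm cap; origin at the centre of its underside, z up. Stays where it is
- jar_yellow: clear round jar of screws with a yellow lid: 58 mm tall, body diameter 52 mm, lid diameter 54 mm from 44 mm up; origin at the centre of its underside, z up. Belongs in a kit
- jar_blue: clear round jar of screws with a blue lid: 58 mm tall, body diameter 52 mm, lid diameter 54 mm from 44 mm up; origin at the centre of its underside, z up. Stays where it is
- wax_tin: flat round tin of wax, brass-coloured with a dark brown lid: 44 mm tall, body diameter 62 mm, lid diameter 64 mm from 32 mm up; origin at the centre of its underside, z up
- tape: pocket tape measure lying flat, black with a silver disc on top: 56 (x) x 60 (y) x 30 (z) mm, with a small steel hook sticking out 7 mm at +x; origin at the centre of its underside, z up. Stays where it is. (A flat try square, 12 mm thick, not tracked, also lies among the stock.)
Mind the look-alikes: they are no part of the job. What is shaped like the wax_tin but pink is not meant.

How it is judged:
By the outcome, as a careful person would: the job done as asked, in the order asked, and still so for the second after the job is handed in, with the robot touching nothing.
It also fails if it takes over 112 s, if anything falls off the work surface, if the arm or the gripper's body presses on something with over 40 N, if the wrist force passes 120 N, or if a joint passes its speed limit or range.

## Robot

A 7-joint arm with a two-finger parallel gripper is mounted at the origin on the work surface. World frame = base frame: x ahead of the robot, y to its left, z up, the work surface at z = 0. Lengths are in m, angles in rad, forces in N, time in s.
With the tool pointing down it reaches from about 0.4 to 0.75 m from the base axis. Payload 19.5 kg.
Tool frame: the origin (TCP) lies where the fingers leave the gripper's body, on its centre line; the fingertips stand 73 mm ahead of it and the grasp point (between the pads) lies 54 mm ahead of it (hold_point_z is the distance from the TCP to the grasp point, in m); z points along the fingers, y is the line along which they close (so a half turn about z gives the same grasp; the last joint's range is limited). The gripper opens to 85 mm and grips with 20 to 120 N. Pads are 22 mm wide; open, the fingers measure 114 mm over their backs; the gripper's body (76 mm by 85 mm) begins 54 mm behind the grasp point. The pads swing forward as they close: fully open they stand 13 mm farther back than shut.
Start: joints at [-1.183, 0.707, -0.028, 1.485, 0.022, 0.951, -0.075], TCP at [0.24, 0.523, 0.304] pointing down, gripper open.
Joint ranges: [-2.71, 2.71], [-0.32, 2.16], [-1.57, 1.52], [0, 2.45], [-1.46, 4.6], [0, 2.02], [-2.83, 2.83]. Speed limits (rad/s): [1.89, 1.89, 2.57, 2.57, 3.01, 3.01, 3.01].

## Interface

Orientations are given as a unit quaternion [x, y, z, w].
In Python, from bench import * gives the robot as it stands.
- The arm moves only by the tool carry_out, never from a script. Its argument "targets" is text: rows parted by semicolons, each of 7 numbers parted by spaces: the shift along the tool's x, y, z in m, then the turn, a rotation vector about the tool's x, y, z in degrees, then the finger opening in m, from 0 to 0.0854. In form: tx ty tz wx wy wz jaw; .... A call has 1 to 10 rows; each row is the pose to reach, as a shift and turn from the pose commanded when the call began, along the tool's axes at that moment; what a row does not reach only later rows make up. A row lasts 1/12 s, in which the tool goes at most 41.7 mm and 7.16 degrees, less where a joint would pass 70% of its speed; a pose out of reach is approached as far as the arm can. A call with a gripper value outside its range is refused whole. The fingers move at their own pace and stop on an object; "grip_force" is the grip in N (left out, the last holds). Time passes only in rows, so rows that repeat a pose let the fingers close. It gives the time, the measured TCP pose, the force, the opening and the grip force at its end, in the units of the state.
- observe(): the state, without advancing time (a new reading comes with each control period).
- capture(name): name is "side" or "top"; returns the picture (384x512x3 uint8, red, green, blue); there is no depth.
- calibration(name): a dict with "intrinsics" (3x3 intrinsics, pixels), "D" ([k1, k2, p1, p2, k3] as OpenCV has them; the pictures are not rectified), "world_from_camera" (4x4, takes a point from camera to world coordinates). Camera axes: x right, y up, looking along -z (the intrinsics and any distortion apply to the point x, -y, -z); pixel columns grow to the right and rows downward; lengths in m; the calibration is good to about 2 mm. A picture is of the moment at which its call begins. calibration takes no time and is no camera call.
- job_done(): hands the job in; it is judged then, once.
The state is a dict: "time_s": time; "qpos": joint angles; "joint_vel": joint speeds; "effort": joint torques, N m; "ee_pos": TCP position; "tcp_rot": TCP orientation; "ft_force": force on the tool from outside, world axes, zero at the start; "wrist_torque": the same for the moment, N m; "gripper_width": opening from 0.0 (shut) to 1.0 (fully open); "gripper_force": force on a finger pad.
Only numpy, scipy, OpenCV 4.12 (cv2) and the standard library are available. Lean on these libraries where they do the work, as an engineer would, in place of code of your own. Each camera call takes 0.05 s, during which the arm holds its last target. There are 200 camera calls.

## Working session

There is one attempt and no reset: what is moved stays moved. The work goes in short steps, Python scripts to look and compute and a tool call to move; the robot and the scene stay as the last step left them, time stands still between calls to the robot, and variables do not carry over. Pictures are saved under pics/ and viewed, at most 14 in all, crops included, and the job is handed in when it is done.

Besides the shell and the picture viewer there is one more tool, called after "Request:" by a JSON object that holds its "method" and its "body", one argument or row to a line. carry_out: Moves the arm, as the interface text tells. Its arguments: {"type":"object","properties":{"targets":{"type":"string"},"grip_force":{"type":"number"}},"required":["targets"]}

```bash
mkdir -p pics; ls
python3 - <<'E'
from bench import *
import cv2
for n in("top","side"):
    im=capture(n); cv2.imwrite(f"pics/{n}0.png",im[:,:,::-1])
    c=calibration(n); print(n,c)
s=observe(); print(s)
E
```

```text
pics
top {'intrinsics': array([[367.38588038,   0.        , 261.34436001],
       [  0.        , 367.38588038, 185.71257955],
       [  0.        ,   0.        ,   1.        ]]), 'D': array([-0.03967599,  0.        ,  0.        ,  0.        ,  0.        ]), 'world_from_camera': array([[-0.02649755,  0.99222257, -0.12162343,  0.49999975],
       [-0.99940395, -0.02360117,  0.02519365,  0.01473815],
       [ 0.02212725,  0.12221851,  0.99225653,  0.99915504],
       [ 0.        ,  0.        ,  0.        ,  1.        ]])}
side {'intrinsics': array([[444.77185949,   0.        , 258.17971613],
       [  0.        , 444.77185949, 196.88036457],
       [  0.        ,   0.        ,   1.        ]]), 'D': array([-0.14534971,  0.        ,  0.        ,  0.        ,  0.        ]), 'world_from_camera': array([[ 0.70145133,  0.54698063, -0.45692256,  0.11584258],
       [-0.7126642 ,  0.5461246 , -0.4402927 , -0.51547171],
       [ 0.00870507,  0.63447625,  0.77289334,  0.93526071],
       [ 0.        ,  0.        ,  0.        ,  1.        ]])}
{'time_s': 0.1, 'qpos': array([-1.18268418,  0.70705148, -0.02767088,  1.48492771,  0.02198944,
        0.95089943, -0.07553106]), 'joint_vel': array([-0.00196007, -0.00250723, -0.00082776, -0.00148178,  0.00027179,
       -0.00158678, -0.00012428]), 'effort': array([ 1.69632891e-03, -8.84288478e+01,  1.23690058e+00, -2.36460185e+01,
        1.71700353e-02,  4.94705295e-03,  2.67967280e-06]), 'ee_pos': array([0.23951097, 0.5225698 , 0.30347331]), 'tcp_rot': array([ 2.13254361e-01,  9.76996589e-01, -4.79752330e-04, -1.11997636e-04]), 'ft_force': array([-0.18751192, -0.24084283, -0.01122393]), 'wrist_torque': array([-0.01009084, -0.01063012,  0.01924427]), 'gripper_force': 0.0, 'gripper_width': 0.9943876688381529}
```

View pics/top0.png

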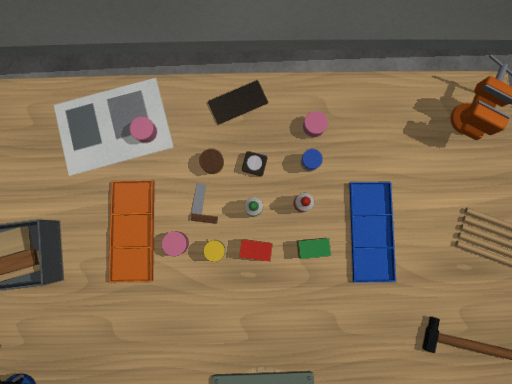

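View pics/side0.png

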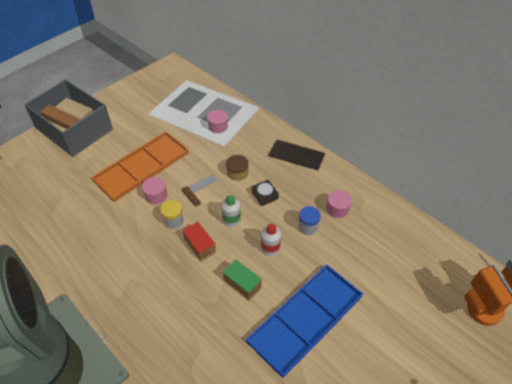

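The top view shows the blue tray at about (372,231) and the orange at (132,231). The stock runs along rows 160–250:
- red bottle (305,202)
- yellow jar (214,251)
- red block (256,250)
- green block (314,248)
- wax tin (211,161)

The pink tins are decoys. The side view agrees.

```bash
cat > h.py <<'E'
from bench import *
import cv2, numpy as np
C={n:calibration(n) for n in("top","side")}
def cast(n,uv,z):
    c=C[n]; p=cv2.undistortPoints(np.float64(uv).reshape(-1,1,2),c["intrinsics"],c["D"])[:,0]
    d=np.c_[p[:,0],-p[:,1],-np.ones(len(p))]@c["world_from_camera"][:3,:3].T
    o=c["world_from_camera"][:3,3]
    return o+d*((z-o[2])/d[:,2:])
def pix(n,P):
    c=C[n];M=c["world_from_camera"];q=(np.float64(P)-M[:3,3])@M[:3,:3]
    return cv2.projectPoints(q*[1,-1,-1],np.zeros(3),np.zeros(3),c["intrinsics"],c["D"])[0][:,0]
H=dict(red=(174,5,150,90),yellow=(22,32,150,80),green=(50,80,130,40),blue=(105,125,150,50),orange=(6,14,200,80),brown=(5,18,80,15))
def comps(im,col,minA=25):
    h,s,v=[a.astype(int) for a in cv2.split(cv2.cvtColor(im,cv2.COLOR_RGB2HSV))]
    lo,hi,sm,vm=H[col]
    hm=(h>=lo)&(h<=hi) if lo<hi else (h>=lo)|(h<=hi)
    m=(hm&(s>=sm)&(v>=vm)).astype(np.uint8)
    n,L,st,ce=cv2.connectedComponentsWithStats(m)
    return [(st[i,4],ce[i].round(1),cv2.findContours((L==i).astype(np.uint8),cv2.RETR_EXTERNAL,cv2.CHAIN_APPROX_NONE)[0][0][:,0]) for i in range(1,n) if st[i,4]>=minA]
E
python3 - <<'E'
from h import *
for n in C:
    im=cv2.imread(f"pics/{n}0.png")[:,:,::-1].copy()
    print(n)
    for col in H:
        for a,c,k in sorted(comps(im,col),key=lambda t:-t[0])[:8]:
            if a>20000: continue
            z={"red":.045,"green":.045,"yellow":.051,"blue":.018,"orange":.018,"brown":.038}[col]
            r=cv2.minAreaRect((cast(n,k,z)[:,:2]*1000).astype(np.float32))
            if col!="brown" or a<1500: print(col,a,c,"rect mm",np.round(r[0],1),np.round(r[1],1),round(r[2],1))
    for p in {"top":[(211,161)],"side":[(237,161)]}[n]: print(cv2.cvtColor(im,cv2.COLOR_RGB2HSV)[p[1],p[0]])
E
```

```text
top
red 547 [255.5 250. ] rect mm [451.3  10. ] [78.6 45.2] 80.9
red 46 [306.  200.7] rect mm [ 574.  -125.1] [15.8 20.9] 87.7
yellow 366 [213.8 250.6] rect mm [453.  116.2] [52.4 52.7] 62.3
green 517 [313.9 248.1] rect mm [ 452.  -140.4] [44.3 77.8] 4.0
blue 4122 [372.  232.1] rect mm [ 491.  -303.7] [113.5 264.6] 89.0
blue 290 [311.7 158.6] rect mm [ 691.9 -149. ] [50.2 51.3] 42.7
blue 87 [ 27.4 379.7] rect mm [136.9 600.8] [31.5 22.4] 89.6
orange 4011 [131.1 233.7] rect mm [507.1 337. ] [113.7 258.3] 89.5
orange 437 [489.7 116.2] rect mm [ 804.3 -665.7] [101.7  38.5] 60.9
orange 228 [499.1  85.4] rect mm [ 895.6 -706.5] [84.5 26.1] 60.9
orange 212 [459.2 114.1] rect mm [ 812.8 -576.9] [37.2 84.5] 60.7
orange 145 [473.4 130.5] rect mm [ 762.4 -612.3] [56.9 21.6] 61.9
orange 83 [485.  100.4] rect mm [ 850.8 -657.9] [59.2 20.2] 73.7
brown 1410 [ 17.4 256.3] rect mm [457.7 626. ] [128.4 106.5] 8.0
[ 12 133  73]
side
red 502 [198. 237.] rect mm [450.4   7.7] [79.9 45.2] 80.1
red 70 [270.5 247.8] rect mm [ 552.2 -138.2] [19.7 40.7] 44.8
red 67 [271.  228.7] rect mm [ 593.2 -101.1] [27.5
[... 226 characters left out ...]
 rect mm [ 734.2 1408.3] [605.2 408.5] 68.7
blue 249 [309.6 215.4] rect mm [ 706.1 -130.2] [52.6 46.6] 39.7
orange 860 [483.8 298.8] rect mm [ 819.9 -590.4] [ 96.9 138.2] 89.8
orange 66 [507.8 275.9] rect mm [ 911.4 -608.9] [47.8 19.5] 49.0
brown 532 [ 59.2 116.6] rect mm [439.2 683.8] [ 73.9 150.6] 5.6
brown 180 [505.7 273.6] rect mm [ 901.7 -595.3] [86.5 28.4] 58.7
brown 111 [198.1 326. ] rect mm [ 303.5 -166.4] [30.4 46. ] 0.7
brown 74 [325.2 342.8] rect mm [ 466.  -380.9] [59.2 20.6] 6.5
brown 72 [405.3 323.3] rect mm [ 616.1 -481.5] [44.2 22.4] 34.3
brown 65 [375.4 346.2] rect mm [ 530.1 -464.9] [33.9 28. ] 71.8
brown 50 [148.6 264.7] rect mm [315.9  32.8] [44.  20.4] 65.3
[ 12 107  93]
```

```bash
cat >> h.py <<'E'
def tri(a,b):
    P=[cast(n,[u],0)[0]-C[n]["world_from_camera"][:3,3] for n,u in(("top",a),("side",b))]
    P=[p/np.linalg.norm(p) for p in P]; o=[C[n]["world_from_camera"][:3,3] for n in("top","side")]
    t=np.linalg.lstsq(np.c_[P[0],-P[1]],o[1]-o[0],rcond=None)[0]
    A,B=o[0]+t[0]*P[0],o[1]+t[1]*P[1]; return (A+B)*500,np.linalg.norm(A-B)*1000
E
python3 - <<'E'
from h import *
print(tri((306,200.7),(271,228.7)))
H["orange"]=(4,13,185,60);H["green"]=(45,85,100,30)
for n,w,rows in(("top",(211,161),0),("side",(237,161),0)):
    im=cv2.imread(f"pics/{n}0.png")[:,:,::-1].copy()
    for col,z in(("orange",.018),("green",.045)):
        for a,c,k in sorted(comps(im,col),key=lambda t:-t[0])[:3]:
            r=cv2.minAreaRect((cast(n,k,z)[:,:2]*1000).astype(np.float32)); print(n,col,a,c,np.round(r[0],1),np.round(r[1],1),round(r[2],1))
    v=cv2.cvtColor(im,cv2.COLOR_RGB2HSV)[:,:,2]
    m=np.zeros_like(v);x,y=w;m[y-18:y+18,x-18:x+18]=v[y-18:y+18,x-18:x+18]<105
    k=max(cv2.findContours(m,cv2.RETR_EXTERNAL,cv2.CHAIN_APPROX_NONE)[0],key=cv2.contourArea)[:,0]
    for z in(.038,.044):
        q=(cast(n,k,z)[:,:2]*1000).astype(np.float32);r=cv2.minAreaRect(q);print(n,"wax",z,len(k),np.round(r[0],1),np.round(r[1],1))
    cv2.imwrite(f"pics/wax_{n}.png",cv2.resize(im[y-40:y+110,x-60:x+110,::-1],None,fx=4,fy=4,interpolation=cv2.INTER_NEAREST))
E
```

```text
(array([ 571.65591519, -119.39733204,   83.95492825]), np.float64(0.06263779094048373))
top orange 4322 [131.3 231.2] [509.8 337. ] [115.1 264.6] 89.5
top orange 1959 [481.1 111.8] [ 822.  -658.2] [140.1 214.2] 44.0
top green 554 [314. 248.] [ 452.  -141.1] [45.3 80.5] 4.0
top green 60 [253.  205.7] [564.4  13.6] [20.8 20.8] 88.7
top wax 0.038 69 [687.2 122.2] [63.7 64.9]
top wax 0.044 69 [686.  121.5] [63.3 64.5]
side orange 1493 [487.5 297.7] [ 827.4 -592.2] [153.3 100.7] 0.2
side orange 705 [122.9 172.5] [460.9 331.6] [113.8 169.1] 89.4
side orange 84 [507.8 276. ] [ 913.1 -606.9] [53.1 19.5] 49.0
side green 594 [241.8 276.1] [ 450.8 -143.8] [45.2 80.5] 3.9
side green 54 [232.3 218.7] [545.8 -11.9] [15.5 39.1] 60.1
side green 47 [230.1 199.9] [583.6  35.8] [26.5 15.5] 47.1
side wax 0.038 63 [682.5 122.1] [64.  72.1]
side wax 0.044 63 [678.7 117.8] [63.6 71.7]
```

View pics/wax_top.png

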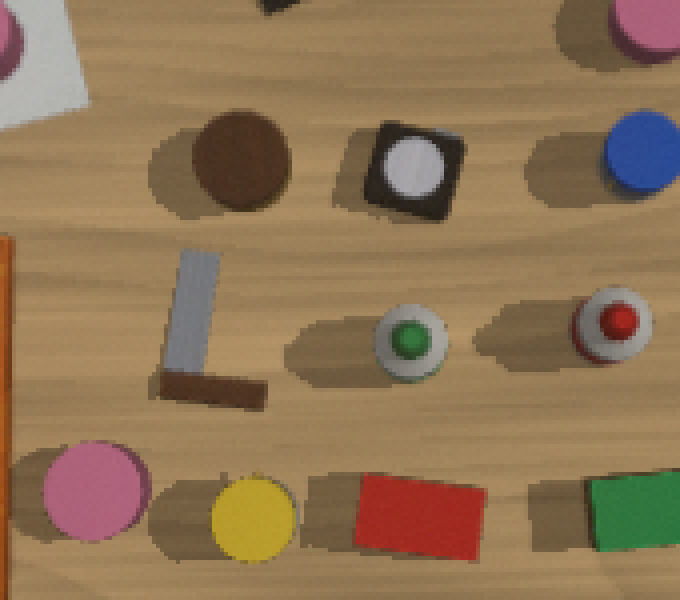

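Request:
{"method": "carry_out", "body": {
  "targets": "-0.285 -0.222 0 0 0 65.4 0.085;-0.285 -0.222 0 0 0 65.4 0.085;-0.285 -0.222 0 0 0 65.4 0.085;-0.285 -0.222 0 0 0 65.4 0.085;-0.285 -0.222 0 0 0 65.4 0.085;-0.285 -0.222 0 0 0 65.4 0.085;-0.285 -0.222 0 0 0 65.4 0.085;-0.285 -0.222 0 0 0 65.4 0.085;-0.285 -0.222 0 0 0 65.4 0.085;-0.285 -0.222 0 0 0 65.4 0.085",
  "grip_force": 40
}}

```text
time_s: 0.93
ee_pos: [0.4083, 0.1973, 0.3041]
tcp_rot: [0.713, 0.702, -0.0, 0.001]
ft_force: [-0.3, 0.9, 0.5]
gripper_width: 0.997
gripper_force: 0.0
```

```bash
cat > g.py <<'E'
# usage: g.py x y z yaw [x y z yaw ...]  -> tool-frame shifts from the present pose (mm, deg in)
import sys
from h import *
from scipy.spatial.transform import Rotation as R
s=observe();q=R.from_quat(s["tcp_rot"]);p=s["ee_pos"]
print("t",round(s["time_s"],2),"p",(p*1000).round(1),"yaw",round(np.degrees(np.arctan2(*q.as_matrix()[1::-1,1])),1),"tilt",np.degrees(q.as_matrix()[:2,2]).round(1),"w",round(s["gripper_width"],3),"F",s["ft_force"].round(1),s["gripper_force"],"j7",s["qpos"].round(2)[-1])
a=np.float64(sys.argv[1:]).reshape(-1,4)
for x,y,z,w in a:
    c,d=np.cos(np.radians(w)),np.sin(np.radians(w))
    G=R.from_matrix(np.array([[-d,c,0],[c,d,0],[0,0,-1]]))
    print((q.inv().apply(np.array([x,y,z])/1000-p)).round(4),np.degrees((q.inv()*G).as_rotvec()).round(1))
E
python3 g.py 572 -119.5 300 0 572 -119.5 102 0
```

```text
t 0.93 p [408.3 197.3 304.1] yaw -0.9 tilt [ 0.1 -0.1] w 0.997 F [-0.3  0.9  0.5] 0.0 j7 -0.31
[-0.3142  0.1686  0.0049] [ 0.1  0.1 -0.9]
[-0.3138  0.1684  0.2029] [ 0.1  0.1 -0.9]
```

Request:
{"method": "carry_out", "body": {
  "targets": "-0.314 0.168 0.06 0 0 -0.9 0.085;-0.314 0.168 0.06 0 0 -0.9 0.085;-0.314 0.168 0.06 0 0 -0.9 0.085;-0.314 0.168 0.06 0 0 -0.9 0.085;-0.314 0.168 0.06 0 0 -0.9 0.085;-0.314 0.168 0.06 0 0 -0.9 0.085;-0.314 0.168 0.06 0 0 -0.9 0.085;-0.314 0.168 0.06 0 0 -0.9 0.085;-0.314 0.168 0.06 0 0 -0.9 0.085;-0.314 0.168 0.06 0 0 -0.9 0.085"
}}

```text
time_s: 1.77
ee_pos: [0.5747, -0.1176, 0.2424]
tcp_rot: [0.704, 0.711, -0.001, 0.001]
ft_force: [-0.5, -0.3, -0.9]
gripper_width: 0.996
gripper_force: 0.0
```

Request:
{"method": "carry_out", "body": {
  "targets": "0 0 0 0 0 0 0.085;0 0 0 0 0 0 0.085;0 0 0 0 0 0 0.085"
}}

```text
time_s: 2.02
ee_pos: [0.5739, -0.1108, 0.2441]
tcp_rot: [0.701, 0.713, 0.0, -0.0]
ft_force: [0.3, 0.6, -0.3]
gripper_width: 0.998
gripper_force: 0.0
```

```bash
python3 g.py 572 -119.5 102 0
python3 - <<'E'
from h import *
for n in C:cv2.imwrite(f"pics/{n}1.png",capture(n)[:,:,::-1])
a=cv2.imread("pics/top1.png");b=cv2.imread("pics/side1.png")
f=lambda i,c:cv2.resize(i[c[1]-60:c[1]+60,c[0]-65:c[0]+65],None,fx=3,fy=3)
cv2.imwrite("pics/c1.png",np.hstack([f(a,(305,200)),f(b,(271,200))]))
E
```

```text
t 2.02 p [ 573.9 -110.8  244.1] yaw 1.0 tilt [-0.  0.] w 0.998 F [ 0.3  0.6 -0.3] 0.0 j7 0.28
[-0.0087 -0.002   0.1421] [-0. -0.  1.]
```

View pics/c1.png

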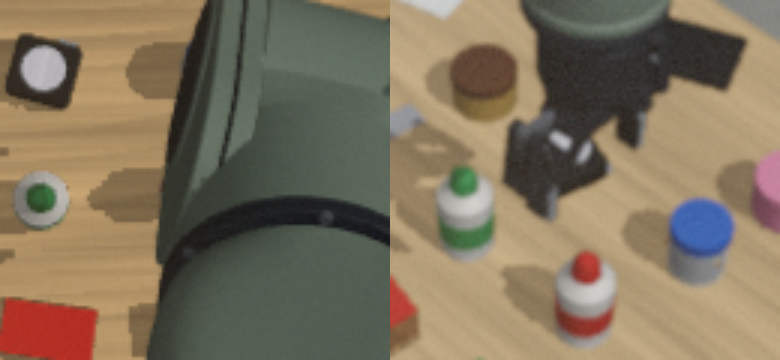

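The side crop shows the open fingers above and behind the red bottle with nothing in the way. Next I descend part way and settle.

Request:
{"method": "carry_out", "body": {
  "targets": "-0.0087 -0.002 0.03 0 0 1 0.085;-0.0087 -0.002 0.03 0 0 1 0.085;-0.0087 -0.002 0.03 0 0 1 0.085;-0.0087 -0.002 0.03 0 0 1 0.085;-0.0087 -0.002 0.03 0 0 1 0.085;-0.0087 -0.002 0.03 0 0 1 0.085"
}}

```text
time_s: 2.62
ee_pos: [0.5725, -0.1204, 0.2149]
tcp_rot: [0.708, 0.707, 0.0, 0.0]
ft_force: [-0.1, -0.0, -0.6]
gripper_width: 0.996
gripper_force: 0.0
```

```bash
python3 g.py 572 -119.5 102 0
```

```text
t 2.62 p [ 572.5 -120.4  214.9] yaw -0.1 tilt [ 0.1 -0. ] w 0.996 F [-0.1 -0.  -0.6] 0.0 j7 0.29
[ 0.0009 -0.0006  0.1129] [ 0.1  0.  -0.1]
```

Request:
{"method": "carry_out", "body": {
  "targets": "0 0 0.04 0 0 0 0.085;0 0 0.08 0 0 0 0.085;0 0 0.1 0 0 0 0.085;0 0 0.112 0 0 0 0.085;0 0 0.112 0 0 0 0.085;0 0 0.112 0 0 0 0.085;0 0 0.112 0 0 0 0.03;0 0 0.112 0 0 0 0.03;0 0 0.112 0 0 0 0.03;0 0 0.112 0 0 0 0.03",
  "grip_force": 40
}}

```text
time_s: 3.45
ee_pos: [0.5724, -0.1208, 0.1032]
tcp_rot: [0.708, 0.706, 0.0, 0.001]
ft_force: [-2.7, 1.1, 10.6]
gripper_width: 0.549
gripper_force: 39.1
```

Request:
{"method": "carry_out", "body": {
  "targets": "0 0 0 0 0 0 0.03;0 0 0 0 0 0 0.03;0 0 0 0 0 0 0.03;0 0 0 0 0 0 0.03;0 0 0 0 0 0 0.03;0 0 0 0 0 0 0.03"
}}

```text
time_s: 3.95
ee_pos: [0.5725, -0.1208, 0.1032]
tcp_rot: [0.708, 0.706, 0.0, 0.001]
ft_force: [-2.8, 0.8, 13.4]
gripper_width: 0.55
gripper_force: 39.3
```

Request:
{"method": "carry_out", "body": {
  "targets": "0 0 -0.03 0 0 0 0.03;0 0 -0.06 0 0 0 0.03;-0.03 0 -0.09 0 0 0 0.03;-0.065 0 -0.1 0 0 0 0.03;-0.1 0 -0.1 0 0 0 0.03;-0.135 0 -0.1 0 0 0 0.03;-0.165 0.006 -0.1 0 0 0 0.03;-0.186 0.006 -0.1 0 0 0 0.03;-0.186 0.006 -0.1 0 0 0 0.03;-0.186 0.006 -0.1 0 0 0 0.03"
}}

```text
time_s: 4.78
ee_pos: [0.5773, -0.3077, 0.202]
tcp_rot: [0.709, 0.706, -0.0, 0.0]
ft_force: [-0.4, 0.9, -0.8]
gripper_width: 0.549
gripper_force: 42.3
```

Request:
{"method": "carry_out", "body": {
  "targets": "0 0 0 0 0 0 0.03;0 0 0 0 0 0 0.03;0 0 0 0 0 0 0.03;0 0 0 0 0 0 0.03"
}}

```text
time_s: 5.12
ee_pos: [0.578, -0.306, 0.2021]
tcp_rot: [0.708, 0.707, 0.0, 0.0]
ft_force: [0.3, 0.0, -0.8]
gripper_width: 0.552
gripper_force: 42.3
```

```bash
python3 g.py 578 -306 108 -1
python3 - <<'E'
from h import *
for n in C:cv2.imwrite(f"pics/{n}2.png",capture(n)[:,:,::-1])
b=cv2.imread("pics/side2.png")
cv2.imwrite("pics/c2.png",cv2.resize(b[130:384,200:440],None,fx=2.3,fy=2.3))
E
```

```text
t 5.12 p [ 578.  -306.   202.1] yaw -0.1 tilt [0. 0.] w 0.552 F [ 0.3  0.  -0.8] 42.28880602167919 j7 0.52
[0.     0.     0.0941] [ 0.  -0.   0.9]
```

View pics/c2.png

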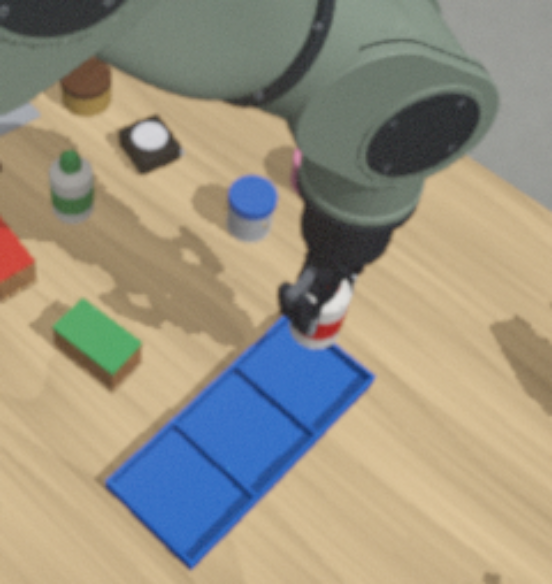

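The red bottle is held upright above the far end of the blue tray. I lower it gently.

Request:
{"method": "carry_out", "body": {
  "targets": "0 0 0.03 0 0 0 0.03;0 0 0.06 0 0 0 0.03;0 0 0.08 0 0 0 0.03;0 0 0.088 0 0 0 0.03;0 0 0.091 0 0 0 0.03;0 0 0.093 0 0 0 0.03;0 0 0.094 0 0 0 0.03;0 0 0.0945 0 0 0 0.03;0 0 0.0945 0 0 0 0.03;0 0 0.0945 0 0 0 0.03"
}}

```text
time_s: 6.05
ee_pos: [0.5779, -0.3068, 0.1081]
tcp_rot: [0.708, 0.706, 0.0, 0.0]
ft_force: [-0.1, 0.6, -1.1]
gripper_width: 0.547
gripper_force: 42.3
```

```bash
python3 g.py
```

```text
t 6.05 p [ 577.9 -306.8  108.1] yaw -0.1 tilt [ 0. -0.] w 0.547 F [-0.1  0.6 -1.1] 42.26365346694365 j7 0.53
```

Request:
{"method": "carry_out", "body": {
  "targets": "0 0 0.0005 0 0 0 0.03;0 0 0.0005 0 0 0 0.03;0 0 0.001 0 0 0 0.03;0 0 0.001 0 0 0 0.03;0 0 0.0015 0 0 0 0.03;0 0 0.0015 0 0 0 0.03"
}}

```text
time_s: 6.55
ee_pos: [0.5779, -0.3068, 0.1072]
tcp_rot: [0.708, 0.706, 0.0, 0.0]
ft_force: [-5.4, 3.0, 19.8]
gripper_width: 0.549
gripper_force: 44.1
```

Request:
{"method": "carry_out", "body": {
  "targets": "0 0 0 0 0 0 0.06;0 0 0 0 0 0 0.075;0 0 0 0 0 0 0.085;0 0 0 0 0 0 0.085;0 0 0 0 0 0 0.085;0 0 0 0 0 0 0.085;0 0 -0.02 0 0 0 0.085;0 0 -0.05 0 0 0 0.085;0 0 -0.09 0 0 0 0.085;0 0 -0.12 0 0 0 0.085"
}}

```text
time_s: 7.38
ee_pos: [0.5778, -0.3068, 0.2285]
tcp_rot: [0.708, 0.706, 0.0, 0.001]
ft_force: [1.3, -0.1, 0.8]
gripper_width: 0.994
gripper_force: 0.0
```

```bash
python3 g.py 453.5 116 225 0
```

```text
t 7.38 p [ 577.8 -306.8  228.5] yaw -0.1 tilt [ 0.1 -0. ] w 0.994 F [ 1.3 -0.1  0.8] 0.0 j7 0.52
[ 0.4225 -0.1253  0.0031] [ 0.1  0.  -0.1]
```

Request:
{"method": "carry_out", "body": {
  "targets": "0.03 -0.01 0 0 0 0 0.085;0.065 -0.02 0 0 0 0 0.085;0.1 -0.03 0 0 0 0 0.085;0.14 -0.042 0 0 0 0 0.085;0.18 -0.054 0 0 0 0 0.085;0.22 -0.066 0 0 0 0 0.085;0.26 -0.078 0 0 0 0 0.085;0.295 -0.088 0 0 0 0 0.085;0.325 -0.097 0 0 0 0 0.085;0.34 -0.1 0 0 0 0 0.085"
}}

```text
time_s: 8.22
ee_pos: [0.4772, 0.0372, 0.226]
tcp_rot: [0.707, 0.708, 0.0, -0.001]
ft_force: [0.1, 0.2, -0.9]
gripper_width: 0.998
gripper_force: 0.0
```

Request:
{"method": "carry_out", "body": {
  "targets": "0.02 -0.006 0 0 0 0 0.085;0.05 -0.015 0 0 0 0 0.085;0.075 -0.022 0 0 0 0 0.085;0.0825 -0.025 0 0 0 0 0.085;0.0825 -0.025 0 0 0 0 0.085;0.0825 -0.025 0 0 0 0 0.085;0.0825 -0.025 0 0 0 0 0.085;0.0825 -0.025 0 0 0 0 0.085"
}}

```text
time_s: 8.88
ee_pos: [0.454, 0.115, 0.2259]
tcp_rot: [0.708, 0.706, -0.0, 0.0]
ft_force: [-0.7, -1.7, -0.4]
gripper_width: 0.997
gripper_force: 0.0
```

```bash
python3 - <<'E'
from h import *
for n in C:cv2.imwrite(f"pics/{n}3.png",capture(n)[:,:,::-1])
E
python3 g.py 453.5 116 102 0; cp pics/side3.png pics/c3.png
```

```text
t 8.98 p [453.9 115.3 225.9] yaw -0.2 tilt [ 0. -0.] w 0.996 F [ 0.5  0.1 -0.1] 0.0 j7 -0.06
[ 0.0007 -0.0004  0.1239] [ 0.   0.  -0.2]
```

View pics/c3.png

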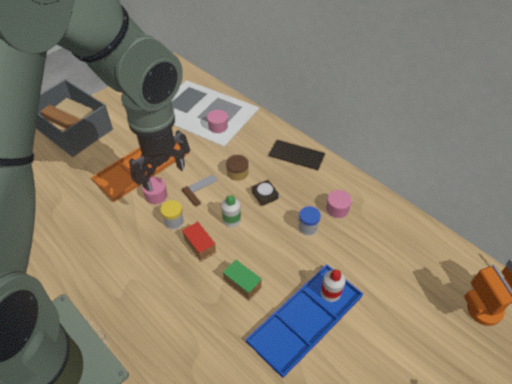

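The side view shows the red bottle standing in the far blue compartment at (333,285). The gripper is above the yellow jar, and the pink tin (154,189) is clear of the fingers.

Request:
{"method": "carry_out", "body": {
  "targets": "0.0007 0 0.04 0 0 0 0.085;0.0007 0 0.08 0 0 0 0.085;0.0007 0 0.11 0 0 0 0.085;0.0007 0 0.126 0 0 0 0.085;0.0007 0 0.126 0 0 0 0.085;0.0007 0 0.126 0 0 0 0.085;0.0007 0 0.126 0 0 0 0.04;0.0007 0 0.126 0 0 0 0.04;0.0007 0 0.126 0 0 0 0.04;0.0007 0 0.126 0 0 0 0.04"
}}

```text
time_s: 9.82
ee_pos: [0.454, 0.1169, 0.1012]
tcp_rot: [0.708, 0.706, 0.001, 0.0]
ft_force: [-2.2, -1.3, 15.6]
gripper_width: 0.616
gripper_force: 38.6
```

Request:
{"method": "carry_out", "body": {
  "targets": "0 0 0 0 0 0 0.04;0 0 0 0 0 0 0.04;0 0 0 0 0 0 0.04;0 0 0 0 0 0 0.04;0 0 0 0 0 0 0.04"
}}

```text
time_s: 10.23
ee_pos: [0.454, 0.1169, 0.1012]
tcp_rot: [0.708, 0.706, 0.001, 0.0]
ft_force: [-2.0, -1.2, 17.4]
gripper_width: 0.618
gripper_force: 38.6
```

Request:
{"method": "carry_out", "body": {
  "targets": "0 0 -0.02 0 0 0 0.04;0 0 -0.05 0 0 0 0.04;0 0 -0.08 0 0 0 0.04;0 0 -0.11 0 0 0 0.04;0 0 -0.12 0 0 0 0.04;0 0 -0.12 0 0 0 0.04;0 0 -0.12 0 0 0 0.04;0 0 -0.12 0 0 0 0.04"
}}

```text
time_s: 10.9
ee_pos: [0.4534, 0.1168, 0.2195]
tcp_rot: [0.708, 0.706, -0.0, -0.0]
ft_force: [-0.1, 0.0, -2.3]
gripper_width: 0.618
gripper_force: 42.7
```

```bash
python3 g.py 490 -305 220 -1
```

```text
t 10.9 p [453.4 116.8 219.5] yaw -0.1 tilt [-0. -0.] w 0.618 F [-0.1  0.  -2.3] 42.70325481891632 j7 -0.05
[-0.4217  0.0374 -0.0005] [-0.   0.   0.9]
```

Request:
{"method": "carry_out", "body": {
  "targets": "-0.03 0.003 0 0 0 0 0.04;-0.065 0.006 0 0 0 0 0.04;-0.1 0.01 0 0 0 0 0.04;-0.14 0.014 0 0 0 0 0.04;-0.18 0.018 0 0 0 0 0.04;-0.22 0.02 0 0 0 0.5 0.04;-0.26 0.024 0 0 0 0.9 0.04;-0.295 0.027 0 0 0 0.9 0.04;-0.325 0.03 0 0 0 0.9 0.04;-0.34 0.03 0 0 0 0.9 0.04"
}}

```text
time_s: 11.73
ee_pos: [0.4822, -0.2273, 0.2188]
tcp_rot: [0.715, 0.699, -0.001, -0.0]
ft_force: [-0.3, -0.3, -1.2]
gripper_width: 0.617
gripper_force: 42.7
```

Request:
{"method": "carry_out", "body": {
  "targets": "-0.02 0.002 0 0 0 0 0.04;-0.05 0.005 0 0 0 0 0.04;-0.075 0.007 0 0 0 0 0.04;-0.0815 0.007 0 0 0 0 0.04;-0.0815 0.007 0 0 0 0 0.04;-0.0815 0.007 0 0 0 0 0.04;-0.0815 0.007 0 0 0 0 0.04;-0.0815 0.007 0 0 0 0 0.04"
}}

```text
time_s: 12.4
ee_pos: [0.4887, -0.3037, 0.2197]
tcp_rot: [0.713, 0.701, 0.0, -0.0]
ft_force: [-0.4, -0.6, -1.8]
gripper_width: 0.617
gripper_force: 42.7
```

```bash
python3 g.py 490 -305 106 -1
```

```text
t 12.4 p [ 488.7 -303.7  219.7] yaw -1.0 tilt [-0.  0.] w 0.617 F [-0.4 -0.6 -1.8] 42.70307958126068 j7 0.57
[-0.0013  0.0014  0.1137] [-0. -0.  0.]
```

Request:
{"method": "carry_out", "body": {
  "targets": "-0.001 0.001 0.03 0 0 0 0.04;-0.001 0.001 0.065 0 0 0 0.04;-0.001 0.001 0.095 0 0 0 0.04;-0.001 0.001 0.108 0 0 0 0.04;-0.001 0.001 0.112 0 0 0 0.04;-0.001 0.001 0.113 0 0 0 0.04;-0.001 0.001 0.1135 0 0 0 0.04;-0.001 0.001 0.1135 0 0 0 0.04;-0.001 0.001 0.114 0 0 0 0.04;-0.001 0.001 0.114 0 0 0 0.04"
}}

```text
time_s: 13.23
ee_pos: [0.4897, -0.306, 0.1067]
tcp_rot: [0.713, 0.701, 0.0, 0.001]
ft_force: [-0.1, -0.5, -2.2]
gripper_width: 0.618
gripper_force: 42.8
```

Request:
{"method": "carry_out", "body": {
  "targets": "0 0 0.0003 0 0 0 0.04;0 0 0.0003 0 0 0 0.04;0 0 0.0005 0 0 0 0.04;0 0 0.0005 0 0 0 0.04"
}}

```text
time_s: 13.57
ee_pos: [0.4894, -0.306, 0.1055]
tcp_rot: [0.713, 0.701, -0.0, 0.0]
ft_force: [0.6, 0.1, -0.2]
gripper_width: 0.615
gripper_force: 42.8
```

Request:
{"method": "carry_out", "body": {
  "targets": "0 0 0.0004 0 0 0 0.04;0 0 0.0004 0 0 0 0.04;0 0 0.0008 0 0 0 0.04;0 0 0.0008 0 0 0 0.04"
}}

```text
time_s: 13.9
ee_pos: [0.4894, -0.306, 0.1053]
tcp_rot: [0.713, 0.701, -0.0, 0.0]
ft_force: [-3.4, 2.9, 13.8]
gripper_width: 0.619
gripper_force: 44.1
```

Contact. I release to a small opening and lift.

Request:
{"method": "carry_out", "body": {
  "targets": "0 0 0 0 0 0 0.06;0 0 0 0 0 0 0.066;0 0 0 0 0 0 0.066;0 0 0 0 0 0 0.066;0 0 0 0 0 0 0.066;0 0 -0.015 0 0 0 0.066;0 0 -0.04 0 0 0 0.066;0 0 -0.08 0 0 0 0.066;0 0 -0.11 0 0 0 0.066;0 0 -0.12 0 0 0 0.066"
}}

```text
time_s: 14.73
ee_pos: [0.4902, -0.3065, 0.2288]
tcp_rot: [0.713, 0.701, 0.001, 0.002]
ft_force: [0.1, 0.4, 0.9]
gripper_width: 0.776
gripper_force: 0.0
```

```bash
python3 g.py 451 9 225 -9.5
```

```text
t 14.73 p [ 490.2 -306.5  228.8] yaw -1.0 tilt [ 0.2 -0.2] w 0.776 F [0.1 0.4 0.9] 0.0 j7 0.57
[ 0.3148 -0.0449  0.0027] [0.3 0.1 8.5]
```

Request:
{"method": "carry_out", "body": {
  "targets": "0.03 -0.004 0 0 0 1 0.085;0.065 -0.009 0 0 0 3 0.085;0.1 -0.014 0 0 0 5 0.085;0.14 -0.02 0 0 0 7 0.085;0.18 -0.026 0 0 0 8.5 0.085;0.22 -0.031 0 0 0 8.5 0.085;0.255 -0.037 0 0 0 8.5 0.085;0.285 -0.041 0 0 0 8.5 0.085;0.305 -0.044 0 0 0 8.5 0.085;0.315 -0.045 0 0 0 8.5 0.085"
}}

```text
time_s: 15.57
ee_pos: [0.4496, 0.0125, 0.2244]
tcp_rot: [0.762, 0.647, -0.0, -0.0]
ft_force: [0.5, -0.1, -0.3]
gripper_width: 0.995
gripper_force: 0.0
```

Request:
{"method": "carry_out", "body": {
  "targets": "0 0 0 0 0 0 0.085;0 0 0 0 0 0 0.085;0 0 0 0 0 0 0.085;0 0 0 0 0 0 0.085;0 0 0 0 0 0 0.085;0 0 0 0 0 0 0.085"
}}

```text
time_s: 16.07
ee_pos: [0.4501, 0.0092, 0.2246]
tcp_rot: [0.764, 0.646, -0.0, 0.0]
ft_force: [-0.7, -0.7, 0.4]
gripper_width: 0.996
gripper_force: 0.0
```

```bash
python3 g.py 451 9 87 -9.5;python3 - <<'E'
from h import *
im=capture("side");cv2.imwrite("pics/side4.png",im[:,:,::-1])
for a,c,k in comps(im,"red",200):
    r=cv2.minAreaRect((cast("side",k,.045)[:,:2]*1000).astype(np.float32));print(a,c,r)
E
```

```text
t 16.07 p [450.1   9.2 224.6] yaw -9.6 tilt [-0. -0.] w 0.996 F [-0.7 -0.7  0.4] 0.0 j7 0.02
[-0.      0.0009  0.1376] [-0.   0.  -0.1]
504 [198. 237.] ((450.3270263671875, 7.769283294677734), (80.51146697998047, 44.79056167602539), 80.59593200683594)
```

View pics/side4.png

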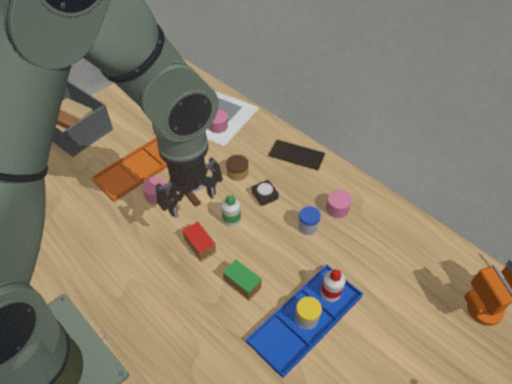

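The bottle (333,285) and jar (308,312) stand in the blue tray. The gripper is over the red block.

Request:
{"method": "carry_out", "body": {
  "targets": "0 0.0005 0.04 0 0 0 0.085;0 0.0005 0.08 0 0 0 0.085;0 0.0005 0.115 0 0 0 0.085;0 0.0005 0.13 0 0 0 0.085;0 0.0005 0.137 0 0 0 0.085;0 0.0005 0.137 0 0 0 0.085;0 0.0005 0.137 0 0 0 0.085;0 0.0005 0.137 0 0 0 0.03;0 0.0005 0.137 0 0 0 0.03;0 0.0005 0.137 0 0 0 0.03"
}}

```text
time_s: 16.95
ee_pos: [0.4509, 0.0098, 0.0885]
tcp_rot: [0.763, 0.646, 0.001, 0.0]
ft_force: [0.4, -1.1, -0.4]
gripper_width: 0.599
gripper_force: 0.0
```

Request:
{"method": "carry_out", "body": {
  "targets": "0 0 0 0 0 0 0.03;0 0 0 0 0 0 0.03;0 0 0 0 0 0 0.03;0 0 0 0 0 0 0.03;0 0 0 0 0 0 0.03;0 0 0 0 0 0 0.03;0 0 0 0 0 0 0.03"
}}

```text
time_s: 17.53
ee_pos: [0.4509, 0.0098, 0.0885]
tcp_rot: [0.763, 0.646, 0.001, 0.0]
ft_force: [-0.1, -0.6, 15.1]
gripper_width: 0.533
gripper_force: 39.5
```

Request:
{"method": "carry_out", "body": {
  "targets": "0 0 -0.02 0 0 0 0.03;0 0 -0.05 0 0 0 0.03;0 0 -0.085 0 0 0 0.03;0 0 -0.12 0 0 0 0.03;0 0 -0.15 0 0 0 0.03;0 0 -0.15 0 0 0 0.03;0 0 -0.15 0 0 0 0.03;0 0 -0.15 0 0 0 0.03"
}}

```text
time_s: 18.2
ee_pos: [0.4504, 0.0099, 0.2374]
tcp_rot: [0.763, 0.646, -0.0, -0.0]
ft_force: [0.1, 0.2, -1.4]
gripper_width: 0.533
gripper_force: 42.6
```

```bash
python3 g.py 402 -303.5 235 -1
```

```text
t 18.2 p [450.4   9.9 237.4] yaw -9.5 tilt [-0.  0.] w 0.533 F [ 0.1  0.2 -1.4] 42.63993859291077 j7 0.03
[-0.3171  0.0041  0.0024] [-0.  -0.  -8.5]
```

Request:
{"method": "carry_out", "body": {
  "targets": "-0.03 0 0 0 0 -1 0.03;-0.065 0.001 0 0 0 -3 0.03;-0.1 0.001 0 0 0 -5 0.03;-0.14 0.002 0 0 0 -7 0.03;-0.18 0.002 0 0 0 -8.5 0.03;-0.22 0.003 0 0 0 -8.5 0.03;-0.255 0.003 0 0 0 -8.5 0.03;-0.285 0.004 0 0 0 -8.5 0.03;-0.307 0.004 0 0 0 -8.5 0.03;-0.317 0.004 0 0 0 -8.5 0.03"
}}

```text
time_s: 19.03
ee_pos: [0.4006, -0.3064, 0.2364]
tcp_rot: [0.715, 0.699, -0.001, -0.001]
ft_force: [-0.0, -0.4, -2.0]
gripper_width: 0.533
gripper_force: 42.6
```

Request:
{"method": "carry_out", "body": {
  "targets": "0 0 0 0 0 0 0.03;0 0 0 0 0 0 0.03;0 0 0 0 0 0 0.03;0 0 0 0 0 0 0.03;0 0 0 0 0 0 0.03"
}}

```text
time_s: 19.45
ee_pos: [0.4024, -0.3026, 0.2376]
tcp_rot: [0.713, 0.701, 0.0, -0.0]
ft_force: [-0.4, 0.3, -1.4]
gripper_width: 0.534
gripper_force: 42.6
```

```bash
python3 g.py 402 -303.5 94 -1
```

```text
t 19.45 p [ 402.4 -302.6  237.6] yaw -0.9 tilt [-0.  0.] w 0.534 F [-0.4  0.3 -1.4] 42.60254502296448 j7 0.65
[-0.0009 -0.0004  0.1436] [-0.  -0.   0.1]
```

Request:
{"method": "carry_out", "body": {
  "targets": "-0.001 0 0.03 0 0 0 0.03;-0.001 0 0.07 0 0 0 0.03;-0.001 0 0.105 0 0 0 0.03;-0.001 0 0.13 0 0 0 0.03;-0.001 0 0.14 0 0 0 0.03;-0.001 0 0.143 0 0 0 0.03;-0.001 0 0.144 0 0 0 0.03;-0.001 0 0.144 0 0 0 0.03;-0.001 0 0.1445 0 0 0 0.03;-0.001 0 0.1445 0 0 0 0.03"
}}

```text
time_s: 20.28
ee_pos: [0.4024, -0.3048, 0.0942]
tcp_rot: [0.713, 0.701, 0.0, 0.001]
ft_force: [0.1, -0.7, -1.1]
gripper_width: 0.529
gripper_force: 42.5
```

Request:
{"method": "carry_out", "body": {
  "targets": "0 0 0.0003 0 0 0 0.03;0 0 0.0003 0 0 0 0.03;0 0 0.0006 0 0 0 0.03;0 0 0.0006 0 0 0 0.03"
}}

```text
time_s: 20.62
ee_pos: [0.402, -0.3046, 0.0926]
tcp_rot: [0.713, 0.701, -0.0, 0.0]
ft_force: [0.3, -0.8, -0.7]
gripper_width: 0.532
gripper_force: 42.5
```

Request:
{"method": "carry_out", "body": {
  "targets": "0 0 0.0004 0 0 0 0.03;0 0 0.0004 0 0 0 0.03;0 0 0.0008 0 0 0 0.03;0 0 0.0008 0 0 0 0.03"
}}

```text
time_s: 20.95
ee_pos: [0.402, -0.3046, 0.0925]
tcp_rot: [0.713, 0.701, -0.0, 0.0]
ft_force: [-3.5, 2.7, 20.6]
gripper_width: 0.528
gripper_force: 45.0
```

Request:
{"method": "carry_out", "body": {
  "targets": "0 0 0 0 0 0 0.05;0 0 0 0 0 0 0.058;0 0 0 0 0 0 0.058;0 0 0 0 0 0 0.058;0 0 0 0 0 0 0.058;0 0 -0.015 0 0 0 0.058;0 0 -0.04 0 0 0 0.058;0 0 -0.08 0 0 0 0.06;0 0 -0.115 0 0 0 0.085;0 0 -0.135 0 0 0 0.085"
}}

```text
time_s: 21.78
ee_pos: [0.4022, -0.3048, 0.23]
tcp_rot: [0.713, 0.701, 0.0, 0.001]
ft_force: [0.0, -0.3, 0.1]
gripper_width: 0.955
gripper_force: 0.0
```

```bash
python3 g.py 687 122 225 0
```

```text
t 21.78 p [ 402.2 -304.8  230. ] yaw -1.0 tilt [ 0.1 -0.1] w 0.955 F [ 0.  -0.3  0.1] 0.0 j7 0.65
[0.4319 0.277  0.005 ] [ 0.1  0.1 -1. ]
```

Request:
{"method": "carry_out", "body": {
  "targets": "0.025 0.016 0 0 0 0 0.085;0.05 0.032 0 0 0 0 0.085;0.08 0.051 0 0 0 0 0.085;0.11 0.07 0 0 0 0 0.085;0.14 0.09 0 0 0 0 0.085;0.17 0.109 0 0 0 0 0.085;0.2 0.128 0 0 0 -0.5 0.085;0.23 0.147 0 0 0 -1 0.085;0.255 0.163 0 0 0 -1 0.085;0.27 0.173 0 0 0 -1 0.085"
}}

```text
time_s: 22.62
ee_pos: [0.5811, -0.0341, 0.2265]
tcp_rot: [0.706, 0.708, 0.0, -0.0]
ft_force: [0.0, 0.1, -0.1]
gripper_width: 0.997
gripper_force: 0.0
```

Request:
{"method": "carry_out", "body": {
  "targets": "0.02 0.013 0 0 0 0 0.085;0.045 0.029 0 0 0 0 0.085;0.075 0.048 0 0 0 0 0.085;0.105 0.067 0 0 0 0 0.085;0.13 0.083 0 0 0 0 0.085;0.15 0.096 0 0 0 0 0.085;0.16 0.102 0 0 0 0 0.085;0.16 0.102 0 0 0 0 0.085;0.16 0.102 0 0 0 0 0.085;0.16 0.102 0 0 0 0 0.085"
}}

```text
time_s: 23.45
ee_pos: [0.6816, 0.1212, 0.2266]
tcp_rot: [0.708, 0.707, -0.0, 0.0]
ft_force: [0.8, -0.2, -0.2]
gripper_width: 0.993
gripper_force: 0.0
```

Request:
{"method": "carry_out", "body": {
  "targets": "0 0 0 0 0 0 0.085;0 0 0 0 0 0 0.085;0 0 0 0 0 0 0.085"
}}

```text
time_s: 23.7
ee_pos: [0.6819, 0.1218, 0.2269]
tcp_rot: [0.707, 0.707, -0.0, 0.0]
ft_force: [-0.7, -0.1, -0.2]
gripper_width: 0.992
gripper_force: 0.0
```

```bash
python3 - <<'E'
from h import *
im=capture("side");cv2.imwrite("pics/side5.png",cv2.resize(im[60:384,100:420,::-1],None,fx=1.8,fy=1.8))
E
python3 g.py 686.5 122 91 0
```

```text
t 23.75 p [681.9 121.9 226.9] yaw -0.1 tilt [ 0. -0.] w 0.995 F [-0.1  0.3 -0.4] 0.0 j7 -0.09
[1.000e-04 4.600e-03 1.359e-01] [ 0.   0.  -0.1]
```

View pics/side5.png

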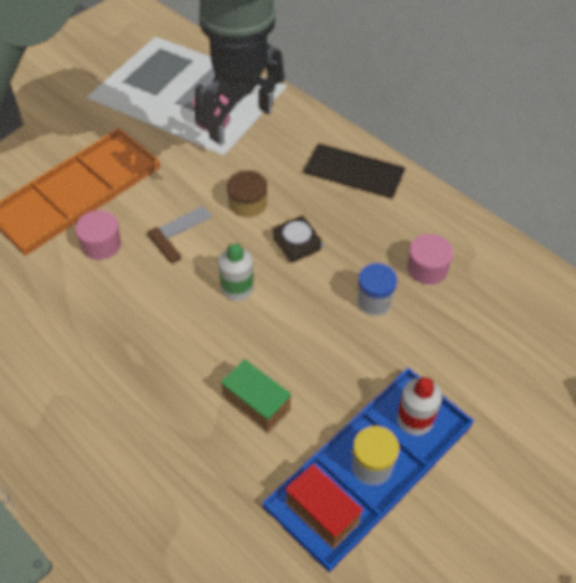

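The blue kit is complete: block, jar and bottle all stand in their compartments. The gripper is above the wax tin, with the tape clear.

Request:
{"method": "carry_out", "body": {
  "targets": "0 0.005 0.035 0 0 0 0.085;0 0.005 0.07 0 0 0 0.085;0 0.005 0.105 0 0 0 0.085;0 0.005 0.128 0 0 0 0.085;0 0.005 0.136 0 0 0 0.085;0 0.005 0.136 0 0 0 0.085;0 0.005 0.136 0 0 0 0.085;0 0.005 0.136 0 0 0 0.045;0 0.005 0.136 0 0 0 0.045;0 0.005 0.136 0 0 0 0.045"
}}

```text
time_s: 24.58
ee_pos: [0.6876, 0.1223, 0.0928]
tcp_rot: [0.707, 0.707, 0.001, 0.001]
ft_force: [-0.8, 0.1, 10.7]
gripper_width: 0.728
gripper_force: 41.2
```

Request:
{"method": "carry_out", "body": {
  "targets": "0 0 0 0 0 0 0.045;0 0 0 0 0 0 0.045;0 0 0 0 0 0 0.045;0 0 0 0 0 0 0.045;0 0 0 0 0 0 0.045;0 0 0 0 0 0 0.045"
}}

```text
time_s: 25.08
ee_pos: [0.6876, 0.1224, 0.0928]
tcp_rot: [0.707, 0.707, 0.001, 0.001]
ft_force: [-2.2, -0.3, 10.6]
gripper_width: 0.73
gripper_force: 41.3
```

Request:
{"method": "carry_out", "body": {
  "targets": "0 0 -0.02 0 0 0 0.045;0 0 -0.05 0 0 0 0.045;0 0 -0.08 0 0 0 0.045;0 0 -0.1 0 0 0 0.045;0 0 -0.11 0 0 0 0.045;0 0 -0.11 0 0 0 0.045;0 0 -0.11 0 0 0 0.045;0 0 -0.11 0 0 0 0.045"
}}

```text
time_s: 25.75
ee_pos: [0.6864, 0.1222, 0.1992]
tcp_rot: [0.707, 0.707, -0.001, -0.001]
ft_force: [0.2, -0.3, -0.8]
gripper_width: 0.734
gripper_force: 44.7
```

```bash
python3 g.py 598 336.5 200 -0.5
```

```text
t 25.75 p [686.4 122.2 199.2] yaw -0.0 tilt [-0.1 -0. ] w 0.734 F [ 0.2 -0.3 -0.8] 44.70716714859009 j7 -0.09
[ 0.2142 -0.0885 -0.0007] [-0.1  0.   0.5]
```

Request:
{"method": "carry_out", "body": {
  "targets": "0.025 -0.01 0 0 0 0 0.045;0.055 -0.023 0 0 0 0 0.045;0.085 -0.035 0 0 0 0 0.045;0.115 -0.048 0 0 0 0.5 0.045;0.145 -0.06 0 0 0 0.5 0.045;0.175 -0.072 0 0 0 0.5 0.045;0.2 -0.083 0 0 0 0.5 0.045;0.214 -0.0885 0 0 0 0.5 0.045;0.214 -0.0885 0 0 0 0.5 0.045;0.214 -0.0885 0 0 0 0.5 0.045"
}}

```text
time_s: 26.58
ee_pos: [0.5983, 0.3363, 0.1996]
tcp_rot: [0.71, 0.704, -0.001, 0.0]
ft_force: [0.8, -0.2, -1.4]
gripper_width: 0.729
gripper_force: 44.7
```

Request:
{"method": "carry_out", "body": {
  "targets": "0 0 0 0 0 0 0.045;0 0 0 0 0 0 0.045;0 0 0 0 0 0 0.045;0 0 0 0 0 0 0.045"
}}

```text
time_s: 26.92
ee_pos: [0.5989, 0.3356, 0.2006]
tcp_rot: [0.711, 0.704, -0.0, 0.0]
ft_force: [-0.3, 0.8, -1.5]
gripper_width: 0.736
gripper_force: 44.7
```

```bash
python3 g.py 598 336.5 98 -0.5
```

```text
t 26.92 p [598.9 335.6 200.6] yaw -0.6 tilt [-0. -0.] w 0.736 F [-0.3  0.8 -1.5] 44.719194173812866 j7 -0.4
[ 0.0009 -0.0009  0.1026] [ 0.   0.  -0.1]
```

Request:
{"method": "carry_out", "body": {
  "targets": "0.001 -0.001 0.03 0 0 0 0.045;0.001 -0.001 0.065 0 0 0 0.045;0.001 -0.001 0.09 0 0 0 0.045;0.001 -0.001 0.099 0 0 0 0.045;0.001 -0.001 0.102 0 0 0 0.045;0.001 -0.001 0.1025 0 0 0 0.045;0.001 -0.001 0.103 0 0 0 0.045;0.001 -0.001 0.103 0 0 0 0.045;0.001 -0.001 0.1033 0 0 0 0.045;0.001 -0.001 0.1033 0 0 0 0.045"
}}

```text
time_s: 27.75
ee_pos: [0.5977, 0.3375, 0.0982]
tcp_rot: [0.71, 0.704, 0.0, 0.0]
ft_force: [-0.3, 0.1, -1.2]
gripper_width: 0.731
gripper_force: 44.7
```

Request:
{"method": "carry_out", "body": {
  "targets": "0 0 0.0004 0 0 0 0.045;0 0 0.0004 0 0 0 0.045;0 0 0.0008 0 0 0 0.045;0 0 0.0008 0 0 0 0.045"
}}

```text
time_s: 28.08
ee_pos: [0.5976, 0.3374, 0.097]
tcp_rot: [0.71, 0.704, 0.0, 0.0]
ft_force: [-2.6, 0.0, 4.5]
gripper_width: 0.732
gripper_force: 45.3
```

Contact at 97.0 mm. Release and lift.

Request:
{"method": "carry_out", "body": {
  "targets": "0 0 0.0003 0 0 0 0.065;0 0 0.0003 0 0 0 0.075;0 0 0.0003 0 0 0 0.082;0 0 0.0003 0 0 0 0.082;0 0 0.0003 0 0 0 0.082;0 0 -0.015 0 0 0 0.082;0 0 -0.04 0 0 0 0.082;0 0 -0.075 0 0 0 0.082;0 0 -0.11 0 0 0 0.082;0 0 -0.13 0 0 0 0.082"
}}

```text
time_s: 28.92
ee_pos: [0.5981, 0.3374, 0.2318]
tcp_rot: [0.71, 0.704, 0.002, 0.001]
ft_force: [-0.2, 0.4, -0.4]
gripper_width: 0.957
gripper_force: 0.0
```

```bash
python3 g.py 451.5 -141 225 4
```

```text
t 28.92 p [598.1 337.4 231.8] yaw -0.5 tilt [0.2 0.1] w 0.957 F [-0.2  0.4 -0.4] 0.0 j7 -0.4
[-0.4798 -0.1422  0.0053] [ 0.2 -0.1 -4.5]
```

Request:
{"method": "carry_out", "body": {
  "targets": "-0.025 -0.007 0 0 0 0 0.085;-0.055 -0.016 0 0 0 0 0.085;-0.09 -0.027 0 0 0 0 0.085;-0.125 -0.037 0 0 0 0 0.085;-0.16 -0.047 0 0 0 0 0.085;-0.195 -0.058 0 0 0 -1 0.085;-0.23 -0.068 0 0 0 -2 0.085;-0.26 -0.077 0 0 0 -3 0.085;-0.28 -0.083 0 0 0 -4 0.085;-0.29 -0.086 0 0 0 -4.5 0.085"
}}

```text
time_s: 29.75
ee_pos: [0.5083, 0.0453, 0.2279]
tcp_rot: [0.683, 0.73, 0.0, 0.001]
ft_force: [0.4, 0.3, -0.0]
gripper_width: 0.995
gripper_force: 0.0
```

Request:
{"method": "carry_out", "body": {
  "targets": "-0.025 -0.005 0 0 0 0 0.085;-0.055 -0.012 0 0 0 0 0.085;-0.09 -0.02 0 0 0 0 0.085;-0.125 -0.028 0 0 0 0 0.085;-0.155 -0.035 0 0 0 0 0.085;-0.175 -0.038 0 0 0 0 0.085;-0.185 -0.041 0 0 0 0 0.085;-0.185 -0.041 0 0 0 0 0.085;-0.185 -0.041 0 0 0 0 0.085;-0.185 -0.041 0 0 0 0 0.085"
}}

```text
time_s: 30.58
ee_pos: [0.4812, -0.1378, 0.2268]
tcp_rot: [0.682, 0.732, 0.0, -0.0]
ft_force: [0.1, -0.2, -0.5]
gripper_width: 0.995
gripper_force: 0.0
```

Request:
{"method": "carry_out", "body": {
  "targets": "0 0 0 0 0 0 0.085;0 0 0 0 0 0 0.085;0 0 0 0 0 0 0.085"
}}

```text
time_s: 30.83
ee_pos: [0.481, -0.1386, 0.2266]
tcp_rot: [0.682, 0.732, 0.0, -0.0]
ft_force: [0.4, -0.0, -0.1]
gripper_width: 0.996
gripper_force: 0.0
```

```bash
python3 - <<'E'
from h import *
im=capture("side");cv2.imwrite("pics/side6.png",im[:,:,::-1])
E
python3 g.py 451.5 -141 87 4
```

```text
t 30.88 p [ 480.9 -138.8  226.6] yaw 4.0 tilt [-0. -0.] w 0.996 F [ 0.3  0.3 -0.5] 0.0 j7 0.39
[-1.000e-04 -2.950e-02  1.396e-01] [-0.  0.  0.]
```

View pics/side6.png

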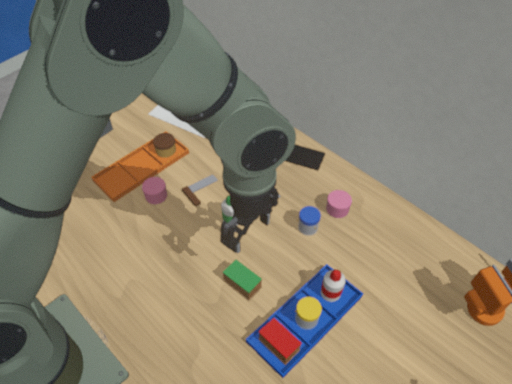

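The wax tin sits in the far orange compartment (165,143). The gripper needs 29.5 mm more along the tool's −y to be over the green block (242,276).

Request:
{"method": "carry_out", "body": {
  "targets": "0 -0.015 0 0 0 0 0.085;0 -0.0295 0.02 0 0 0 0.085;0 -0.0295 0.05 0 0 0 0.085;0 -0.0295 0.06 0 0 0 0.085;0 -0.0295 0.06 0 0 0 0.085;0 -0.0295 0.06 0 0 0 0.085;0 -0.0295 0.06 0 0 0 0.085"
}}

```text
time_s: 31.47
ee_pos: [0.4517, -0.1413, 0.1674]
tcp_rot: [0.682, 0.731, 0.0, 0.0]
ft_force: [0.6, -0.7, -0.2]
gripper_width: 0.995
gripper_force: 0.0
```

```bash
python3 g.py 451.5 -141 87.5 4
```

```text
t 31.47 p [ 451.7 -141.3  167.4] yaw 4.0 tilt [ 0.1 -0. ] w 0.995 F [ 0.6 -0.7 -0.2] 0.0 j7 0.42
[ 0.0004 -0.0002  0.0799] [ 0.  0. -0.]
```

Request:
{"method": "carry_out", "body": {
  "targets": "0 0 0.03 0 0 0 0.085;0 0 0.06 0 0 0 0.085;0 0 0.074 0 0 0 0.085;0 0 0.08 0 0 0 0.085;0 0 0.08 0 0 0 0.085;0 0 0.08 0 0 0 0.085;0 0 0.08 0 0 0 0.03;0 0 0.08 0 0 0 0.03;0 0 0.08 0 0 0 0.03;0 0 0.08 0 0 0 0.03"
}}

```text
time_s: 32.3
ee_pos: [0.4516, -0.1414, 0.0874]
tcp_rot: [0.682, 0.731, 0.0, 0.001]
ft_force: [-0.1, 1.1, 11.3]
gripper_width: 0.537
gripper_force: 39.6
```

Request:
{"method": "carry_out", "body": {
  "targets": "0 0 0 0 0 0 0.03;0 0 0 0 0 0 0.03;0 0 0 0 0 0 0.03;0 0 0 0 0 0 0.03;0 0 0 0 0 0 0.03;0 0 0 0 0 0 0.03"
}}

```text
time_s: 32.8
ee_pos: [0.4516, -0.1414, 0.0874]
tcp_rot: [0.682, 0.731, 0.0, 0.0]
ft_force: [-0.4, 0.9, 13.5]
gripper_width: 0.531
gripper_force: 39.9
```

Request:
{"method": "carry_out", "body": {
  "targets": "0 0 -0.02 0 0 0 0.03;0 0 -0.05 0 0 0 0.03;0 0 -0.085 0 0 0 0.03;0 0 -0.12 0 0 0 0.03;0 0 -0.145 0 0 0 0.03;0 0 -0.15 0 0 0 0.03;0 0 -0.15 0 0 0 0.03;0 0 -0.15 0 0 0 0.03"
}}

```text
time_s: 33.47
ee_pos: [0.4512, -0.1412, 0.2361]
tcp_rot: [0.682, 0.731, -0.0, -0.0]
ft_force: [0.2, -0.6, -1.3]
gripper_width: 0.535
gripper_force: 42.3
```

```bash
python3 g.py 422 337.5 235 -0.5
```

```text
t 33.47 p [ 451.2 -141.2  236.1] yaw 4.0 tilt [-0.  0.] w 0.535 F [ 0.2 -0.6 -1.3] 42.273945808410645 j7 0.41
[0.4796 0.0041 0.0012] [-0.  -0.   4.5]
```

Request:
{"method": "carry_out", "body": {
  "targets": "0.025 0 0 0 0 0 0.03;0.055 0 0 0 0 0 0.03;0.09 0.001 0 0 0 0 0.03;0.125 0.001 0 0 0 0 0.03;0.16 0.001 0 0 0 0 0.03;0.195 0.002 0 0 0 0 0.03;0.23 0.002 0 0 0 0 0.03;0.26 0.002 0 0 0 0 0.03;0.28 0.002 0 0 0 0 0.03;0.29 0.002 0 0 0 0 0.03"
}}

```text
time_s: 34.3
ee_pos: [0.4324, 0.1507, 0.2351]
tcp_rot: [0.681, 0.732, -0.001, -0.001]
ft_force: [0.2, -0.4, -0.9]
gripper_width: 0.534
gripper_force: 42.3
```

Request:
{"method": "carry_out", "body": {
  "targets": "0.025 0 0 0 0 1 0.03;0.055 0 0 0 0 2 0.03;0.09 0.001 0 0 0 3 0.03;0.125 0.001 0 0 0 4 0.03;0.155 0.001 0 0 0 4.5 0.03;0.178 0.002 0 0 0 4.5 0.03;0.19 0.002 0 0 0 4.5 0.03;0.19 0.002 0 0 0 4.5 0.03;0.19 0.002 0 0 0 4.5 0.03;0.19 0.002 0 0 0 4.5 0.03"
}}

```text
time_s: 35.13
ee_pos: [0.4226, 0.3361, 0.2362]
tcp_rot: [0.711, 0.703, -0.001, 0.0]
ft_force: [0.5, -0.2, -0.6]
gripper_width: 0.533
gripper_force: 42.3
```

Request:
{"method": "carry_out", "body": {
  "targets": "0 0 0 0 0 0 0.03;0 0 0 0 0 0 0.03;0 0 0 0 0 0 0.03"
}}

```text
time_s: 35.38
ee_pos: [0.4224, 0.3372, 0.2367]
tcp_rot: [0.711, 0.704, -0.0, 0.0]
ft_force: [0.3, 0.4, -0.3]
gripper_width: 0.53
gripper_force: 42.3
```

```bash
python3 g.py 422 337.5 92.5 -0.5
```

```text
t 35.38 p [422.4 337.2 236.7] yaw -0.6 tilt [ 0. -0.] w 0.53 F [ 0.3  0.4 -0.3] 42.27205574512482 j7 -0.45
[ 0.0003 -0.0004  0.1442] [ 0.   0.  -0.1]
```

Request:
{"method": "carry_out", "body": {
  "targets": "0 0 0.03 0 0 0 0.03;0 0 0.07 0 0 0 0.03;0 0 0.105 0 0 0 0.03;0 0 0.13 0 0 0 0.03;0 0 0.14 0 0 0 0.03;0 0 0.143 0 0 0 0.03;0 0 0.144 0 0 0 0.03;0 0 0.144 0 0 0 0.03;0 0 0.1445 0 0 0 0.03;0 0 0.1445 0 0 0 0.03"
}}

```text
time_s: 36.22
ee_pos: [0.4224, 0.3381, 0.0932]
tcp_rot: [0.71, 0.704, 0.001, 0.0]
ft_force: [-0.4, -0.4, -0.5]
gripper_width: 0.527
gripper_force: 42.2
```

Request:
{"method": "carry_out", "body": {
  "targets": "0 0 0.0003 0 0 0 0.03;0 0 0.0003 0 0 0 0.03;0 0 0.0006 0 0 0 0.03;0 0 0.0006 0 0 0 0.03"
}}

```text
time_s: 36.55
ee_pos: [0.4221, 0.3378, 0.0916]
tcp_rot: [0.71, 0.704, 0.0, 0.0]
ft_force: [-0.0, -0.1, -1.8]
gripper_width: 0.531
gripper_force: 42.2
```

Request:
{"method": "carry_out", "body": {
  "targets": "0 0 0.0004 0 0 0 0.03;0 0 0.0004 0 0 0 0.03;0 0 0.0007 0 0 0 0.03;0 0 0.0007 0 0 0 0.03"
}}

```text
time_s: 36.88
ee_pos: [0.4221, 0.3378, 0.0914]
tcp_rot: [0.71, 0.704, 0.0, -0.0]
ft_force: [-3.5, -2.0, 16.6]
gripper_width: 0.533
gripper_force: 44.2
```

Contact. Release and lift clear.

Request:
{"method": "carry_out", "body": {
  "targets": "0 0 0 0 0 0 0.05;0 0 0 0 0 0 0.058;0 0 0 0 0 0 0.058;0 0 0 0 0 0 0.058;0 0 0 0 0 0 0.058;0 0 -0.015 0 0 0 0.058;0 0 -0.04 0 0 0 0.058;0 0 -0.08 0 0 0 0.058;0 0 -0.12 0 0 0 0.058;0 0 -0.16 0 0 0 0.058"
}}

```text
time_s: 37.72
ee_pos: [0.4218, 0.3374, 0.2526]
tcp_rot: [0.71, 0.704, -0.0, 0.0]
ft_force: [0.3, 1.3, -0.2]
gripper_width: 0.678
gripper_force: 0.0
```

Request:
{"method": "carry_out", "body": {
  "targets": "-0.04 0 -0.02 0 0 0 0.058;-0.08 0 -0.02 0 0 0 0.058;-0.12 0 -0.02 0 0 0 0.058;-0.15 0 -0.02 0 0 0 0.058;-0.15 0 -0.02 0 0 0 0.058;-0.15 0 -0.02 0 0 0 0.058;-0.15 0 -0.02 0 0 0 0.058;-0.15 0 -0.02 0 0 0 0.058"
}}

```text
time_s: 38.38
ee_pos: [0.4206, 0.1888, 0.2706]
tcp_rot: [0.71, 0.704, -0.0, -0.0]
ft_force: [0.1, -0.4, 1.1]
gripper_width: 0.68
gripper_force: 0.0
```

```bash
python3 g.py
python3 - <<'E'
from h import *
a,b=capture("top"),capture("side")
cv2.imwrite("pics/end.png",cv2.resize(np.hstack([a[80:320,90:410],b[60:384,70:400][:240*1]]) if 0 else np.hstack([a[90:330,90:410],cv2.resize(b,(320,240))]),None,fx=1.25,fy=1.25)[:,:,::-1])
E
```

```text
t 38.38 p [420.6 188.8 270.6] yaw -0.4 tilt [-0.  0.] w 0.68 F [ 0.1 -0.4  1.1] 0.0 j7 -0.21
```

View pics/end.png

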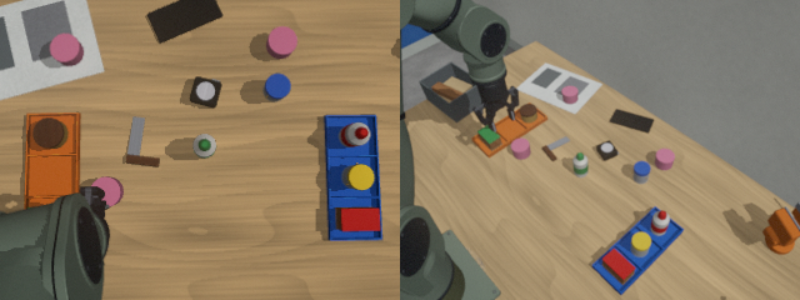

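The final views show the blue tray holding the bottle, jar and red block, and the orange tray holding the wax tin and green block. Everything else is where it was.

```bash
python3 -c "from bench import *; print(job_done())"
```

```text
the job is handed in; nothing more can be done
None
```

Both kits are made up and the job is handed in at about 38 s of the 112 s allowed: all five items were set down on their compartment floors and released, with the other stock left untouched.

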